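Hold the spring clip open over the new milk card

ROBOT

A 6-joint arm with a two-finger parallel gripper is mounted at the origin on the work surface. World frame = base frame: x ahead of the robot, y to its left, z up, the work surface at z = 0. Lengths are in m, angles in rad, forces in N, time in s.
With the tool pointing down it reaches from about 0.275 to 0.775 m from the base axis. Payload 14.6 kg.
Tool frame: the origin (TCP) lies on the centre line of the jaws, within the pads' length; the fingertips stand arm.tip_extent ahead of it and the grasp point (between the pads) lies 3 mm ahead of it (arm.tip_extent is the distance from the TCP to the fingertips, in m); z points along the fingers, y is the line along which they close (so a half turn about z gives the same grasp; the last joint's range is limited). The gripper opens to 85 mm and grips with 20 to 120 N. Pads are 22 mm wide; open, the fingers measure 114 mm over their backs; the gripper's body (76 mm by 85 mm) begins 54 mm behind the grasp point. The pads swing forward as they close: fully open they stand 13 mm farther back than shut.
Start: joints at [-1.349, 0.263, -0.048, 1.259, 0, 1.415], TCP at [0.193, -0.488, 0.253] pointing down, gripper open.
Joint ranges: [-2.65, 2.65], [-0.89, 1.7], [-1.18, 1.37], [-2.13, 2.11], [-1.35, 1.29], [-3.14, 3.14]. Speed limits (rad/s): [1.89, 1.89, 2.57, 2.79, 3.14, 3.14].

INTERFACE

Orientations are given as a unit quaternion [x, y, z, w].
In Python, from workcell import arm, imaging gives the robot as it stands.
- The arm moves only by the tool drive_tool, never from a script. Its argument "moves" is a list of rows, each an object with "hand": the gripper command: -1 is shut, 1 is fully open, values between are in proportion; "dp": the shift along the tool's x, y, z in m, a list of three; "spin": the turn about the tool's z in rad. A call has 1 to 10 rows; each row is the pose to reach, as a shift and turn from the pose commanded when the call began, along the tool's axes at that moment; what a row does not reach only later rows make up. A row lasts 1/10 s, in which the tool goes at most 50 mm and 8.59 degrees, less where a joint would pass 70% of its speed; a pose out of reach is approached as far as the arm can. A call with a gripper value outside its range is refused whole. The fingers move at their own pace and stop on an object; "newtons" is the grip in N (left out, the last holds). Time passes only in rows, so rows that repeat a pose let the fingers close. It gives the time, the measured TCP pose, the force, the opening and the grip force at its end, in the units of the state.
- arm.state(): the state, without advancing time (a new reading comes with each control period).
- imaging.capture(name): name is "scene" or "top" or "wrist"; returns the picture (420x560x3 uint8, red, green, blue); there is no depth.
- imaging.camera_params(name): a dict with "fx", "fy", "cx", "cy" (pixels), "k1" (the pictures are not rectified: a ray, as slopes to the right and down, at radius r is drawn at 1 + k1 r^2 times it, then the intrinsics apply), "rvec" (rotation vector, rad) and "tvec" (3), from world to camera coordinates, as OpenCV has them. Camera axes: x right, y down, z forward; pixel columns grow to the right and rows downward; lengths in m; the calibration is good to about 2 mm. A picture is of the moment at which its call begins: read the wrist's pose just before it. camera_params takes no time and is no camera call; for the wrist camera it gives the pose at the moment of the call.
- arm.job_done(): hands the job in; it is judged then, once.
Trained networks look in the newest picture that a camera, given by its name, has taken for a name from the list of things; names that differ only in an ending like _2 or _b are one class to them, and where a whole thing is asked for, a point or a joint stands for the part that bears it (a point fixed in the world has none). Each returns a list of dicts, best first, with "confidence" (0 to 1); they miss things now and then, are a little off and sometimes report something else, mostly with a low value. They report only what shows in the picture. A call takes as long as a camera call. They do not tell look-alikes from the thing itself.
- imaging.spot_in(camera, thing): "rect" ([left, top, width, height] in pixels, round what is visible of it).
- imaging.silhouettes(camera, thing): "mask" (420x560 bool, what is visible of it) and "rect" ([left, top, width, height] in pixels, round what is visible of it).
- imaging.mark_of(camera, thing): "uv" ([column, row] in pixels: a listed point, or the origin of a listed thing).
The state is a dict: "time_s": time; "qpos": joint angles; "joint_vel": joint speeds; "tau": joint torques, N m; "ee_pos": TCP position; "tool_rot": TCP orientation; "contact_force": force on the tool from outside, world axes, zero at the start; "ft_torque": the same for the moment, N m; "width": finger opening in m; "gripper_force": force on a finger pad.
Only numpy, scipy, OpenCV 4.12 (cv2) and the standard library are available. Lean on these libraries where they do the work, as an engineer would, in place of code of your own. Each camera call takes 0.05 s, during which the arm holds its last target. There are 200 camera calls.

TASK

Squeeze the steel spring clip open, lift it off last month's milk card, and bring it squeezed open over the middle of the top edge of the other card, with that edge well inside the jaws and clear room left on both sides of it, so that I can slip the coupons in. Finish while still holding the clip wide open there in the gripper: it must not touch or rest on the new card. Do not drag or tip either card stand, and leave the other things on the shelf alone.

Things in the scene. Friction and masses are not known exactly. Their poses are not given: they have to be found in the camera images.
- clip_hinge (a point): Hinge axis, mid-width, of a loose steel spring clip (bulldog pattern, 75 g) that starts astride last month's card, jaws down, handles up. z up the clip, y along the hinge (= along the card's edge), x across the jaws. Lips (46 mm wide) end 30 mm below. A coil barrel of 5 mm radius round the hinge sits on the card's top edge: the jaws take 25 mm of card at most.
- handle_a (a point): Rolled top edge of the clip's handle on its -x side, mid-width, axis of the roll (2.5 mm radius, 28 mm long in y). At the start 42 mm above the hinge and 25 mm to -x of it. Pinch the two rolled edges together, one finger on each, to open the jaws: 55 mm over their outsides at the start, 24 mm at the clip's stop, fully open, then 48 mm above the hinge.
- handle_b (a point): Rolled top edge of the other handle, at +x of the hinge, the same. The spring resists the pinch with about 5 N at first and 11 N at the stop; let go, the clip snaps shut. handle_b and lip_b are one rigid lever, handle_a and lip_a the other.
- lip_a (a point): Inner bottom edge of the clip's lip on its -x side, mid-width. It is one piece with handle_a and the frame of clip_hinge, which therefore leans about y by half the opening angle when both handles are squeezed alike.
- lip_b (a point): Inner bottom edge of the clip's other lip (+x side), mid-width. lip_a and lip_b are 3 mm apart on the card and 23 mm apart when the clip is squeezed fully open, then about 28 mm below the hinge (23 mm below the barrel).
- clip_jaw (a joint): Opening angle of the clip between its two levers, rad: 0 as it sits on a 3 mm card, -0.1 shut and empty, 0.67 fully open at its stop. Sprung towards shut.
- old_card_top (a point): Middle of the top edge of last month's card (marked with tally strokes), the one that wears the clip at the start. Stiff card 3 mm thick and 104 mm wide, upright in a loose dark wooden block 64 x 130 mm and 32 mm high (0.45 kg in all); the top edge is 128 mm above the shelf. x is the card's face normal, y runs along the top edge, z up.
- new_card_top (a point): Middle of the top edge of this month's card: the same card and block with an unmarked grid and no clip. x is the face normal, y runs along the top edge, z up.
- old_card: Last month's card with its block (loose); origin under the middle of the block, axes as for old_card_top.
- new_card: This month's card with its block (loose); origin under the middle of the block, axes as for new_card_top.
- glass_1: Steel drinking glass, 72 mm across, 110 mm high, standing farther from the robot; bystander. Origin under its centre.
- glass_2: Second steel glass, the same; bystander. Origin under its centre.
- salt_pot: White ceramic salt pot with cork stopper, 90 mm across, 100 mm high, between the two card stands; bystander. Origin under its centre.
- sieve: Orange plastic sieve, 166 mm across, 45 mm high, with a 110 mm handle, lying at the left; bystander. Origin under its centre.
Not all that is in view belongs to the job. What is shaped like the old_card but green, purple or turquoise is not meant.

How it is judged:
On the way, in this order (a step that is already met when the one before it is completed fails the run):
1. the clip is squeezed open while still astride last month's card (value of joint clip_jaw above 0.35 rad and distance between clip_hinge and old_card_top below 0.03 m), for 0.1 s.
2. the clip, squeezed open in the gripper, is clear of last month's card (value of joint clip_jaw above 0.35 rad and distance between clip_hinge and old_card_top above 0.06 m and contact force between the fingers and clip above 2 N), for 0.1 s.
At the end, for the whole second after the job is handed in: Fingers hold the clip still, lips 14 mm or more apart, one each side of the new card, 8 mm or more below its top edge and 3 mm clear of its faces, within 20 mm of the edge's middle; clip and gripper do not touch the new card; both stands upright, within 20 mm of their start (contact force between the fingers and clip above 2 N and distance between lip_a and lip_b above 0.014 m and ((x of lip_a in the frame of new_card_top below -0.0045 m and x of lip_b in the frame of new_card_top above 0.0045 m) or (x of lip_b in the frame of new_card_top below -0.0045 m and x of lip_a in the frame of new_card_top above 0.0045 m)) and z of each of lip_a, lip_b in the frame of new_card_top below -0.008 m and z of clip_hinge in the frame of new_card_top above 0 m and y of clip_hinge in the frame of new_card_top between -0.02 and 0.02 m and contact force between each of clip, the arm and new_card below 0.2 N and linear speed of clip below 0.02 m/s and distance of each of new_card, old_card from where it was at the start of the episode below 0.02 m and angle between each of new_card, old_card's own z axis and vertical below 0.1 rad); the arm keeps its last pose, push and grip.
It fails at once if last month's card stand is dragged, lifted or tipped (distance of old_card from where it was at the start of the episode above 0.02 m or angle between old_card's own z axis and vertical above 0.2 rad).
It fails at once if the new card's stand is dragged or tipped (distance of new_card from where it was at the start of the episode above 0.02 m or angle between new_card's own z axis and vertical above 0.2 rad).
It fails at once if a glass, the salt pot or the sieve is disturbed (distance of any of glass_1, glass_2, salt_pot, sieve from where it was at the start of the episode above 0.03 m).
It also fails if it takes over 35 s, if anything falls off the work surface, if the arm or the gripper's body presses on something with over 40 N, if the wrist force passes 120 N, or if a joint passes its speed limit or range.

## Working session

There is one attempt and no reset: what is moved stays moved. The work goes in short steps, Python scripts to look and compute and a tool call to move; the robot and the scene stay as the last step left them, time stands still between calls to the robot, and variables do not carry over. Pictures are saved under pics/ and viewed, at most 10 in all, crops included, and the job is handed in when it is done.

Besides the shell and the picture viewer there is one more tool, called by a JSON object that holds its "api" and its "payload", one argument or row to a line. drive_tool: Moves the arm, as the interface text tells. Its arguments: {"type":"object","properties":{"moves":{"type":"array","items":{"type":"object","properties":{"hand":{"type":"number"},"dp":{"type":"array","items":{"type":"number"}},"spin":{"type":"number"}}}},"newtons":{"type":"number"}},"required":["moves"]}

```bash
mkdir -p pics
cat > h.py <<'E'
import numpy as np, cv2
from scipy.optimize import least_squares
from workcell import arm, imaging
def proj(p,P):
    R=cv2.Rodrigues(np.array(p['rvec'],float))[0]; X=(np.atleast_2d(P)@R.T)+np.ravel(p['tvec'])
    s=X[:,:2]/X[:,2:]; s=s*(1+p['k1']*(s**2).sum(1,keepdims=True))
    return s*[p['fx'],p['fy']]+[p['cx'],p['cy']]
def ray(p,uv):
    R=cv2.Rodrigues(np.array(p['rvec'],float))[0]
    K=np.array([[p['fx'],0,p['cx']],[0,p['fy'],p['cy']],[0,0,1]],float)
    s=cv2.undistortPoints(np.array([[uv]],float),K,np.array([p['k1'],0,0,0],float))[0,0]
    # model d = s(1+k1 r^2)
    return -R.T@np.ravel(p['tvec']), R.T@np.array([*s,1])
def onz(p,uv,z):
    o,d=ray(p,uv); return o+d*(z-o[2])/d[2]
def tri(obs):
    A=np.zeros((3,3));b=np.zeros(3)
    for p,uv in obs:
        o,d=ray(p,uv); d=d/np.linalg.norm(d); M=np.eye(3)-np.outer(d,d); A+=M;b+=M@o
    return np.linalg.solve(A,b)
E
python3 - <<'E'
from h import *
ims=[]
for c in ['scene','top']:
    im=imaging.capture(c); cv2.imwrite(f'pics/{c}0.png',im[:,:,::-1])
    p=imaging.camera_params(c); print(c,{k:np.round(v,3).tolist() for k,v in p.items()})
    for t in ['clip_hinge','handle_a','lip_a','old_card_top','new_card_top','old_card','new_card','salt_pot','glass_1','sieve']:
        print(t,[(np.round(d['uv'],1).tolist(),round(d['confidence'],2)) for d in imaging.mark_of(c,t)][:5])
print(arm.state(), arm.tip_extent)
E
```

```text
scene {'fx': 463.082, 'fy': 463.082, 'cx': 289.512, 'cy': 212.722, 'k1': -0.11, 'rvec': [1.828, 1.525, -0.694], 'tvec': [-0.184, -0.243, 1.667]}
clip_hinge [([330.1, 213.6], 0.58)]
handle_a [([326.4, 203.3], 0.82), ([331.9, 194.8], 0.75), ([329.3, 214.3], 0.18)]
lip_a [([330.3, 219.1], 0.62), ([330.0, 217.8], 0.58)]
old_card_top [([328.8, 212.4], 0.9), ([358.4, 149.0], 0.88), ([310.2, 173.6], 0.85), ([375.7, 257.5], 0.8), ([456.7, 242.6], 0.55)]
new_card_top [([180.6, 220.3], 0.69)]
old_card [([313.3, 209.6], 0.98), ([446.1, 278.3], 0.8), ([366.8, 293.6], 0.75), ([324.1, 249.0], 0.64), ([355.2, 184.6], 0.61)]
new_card [([183.3, 258.4], 0.77)]
salt_pot [([254.5, 229.0], 0.9)]
glass_1 [([229.1, 301.1], 0.81), ([304.0, 289.4], 0.63), ([325.4, 250.6], 0.44)]
sieve [([417.5, 225.3], 0.6)]
top {'fx': 507.527, 'fy': 507.527, 'cx': 270.464, 'cy': 211.107, 'k1': -0.103, 'rvec': [2.127, -2.125, 0.203], 'tvec': [0.098, 0.513, 1.566]}
clip_hinge [([240.0, 187.7], 0.61), ([242.8, 189.2], 0.35)]
handle_a [([234.6, 194.5], 0.48), ([247.2, 178.6], 0.42)]
lip_a [([239.6, 193.1], 0.75), ([240.8, 188.2
[... 486 characters left out ...]
s': array([-1.34930015e+00,  2.63087824e-01, -4.82791322e-02,  1.25941379e+00,
        2.00678182e-05,  1.41544249e+00]), 'joint_vel': array([ 7.21151006e-04,  9.61719598e-04,  7.67364903e-04, -5.05523868e-05,
       -2.28232763e-04,  7.55399140e-04]), 'tau': array([-1.21716988e-03, -6.37440920e+01,  3.84765458e+01,  1.03154380e-03,
       -2.77405361e-04, -5.70316189e-06]), 'ee_pos': array([ 0.19317191, -0.48817721,  0.25329227]), 'tool_rot': array([9.82300469e-01, 1.87312009e-01, 1.02860022e-05, 7.45403397e-06]), 'contact_force': array([0.81752708, 0.30406851, 0.46339579]), 'ft_torque': array([ 0.00854636,  0.00922965, -0.03072519]), 'gripper_force': 0.0, 'width': 0.0854554302577005} 0.022
```

```bash
python3 -c "
import cv2
for c in 'scene','top': print(cv2.imread(f'pics/{c}0.png').shape)"
```

```text
(420, 560, 3)
(420, 560, 3)
```

View pics/scene0.png

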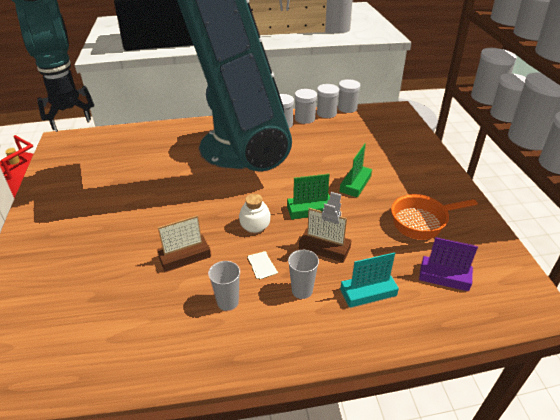

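View pics/top0.png

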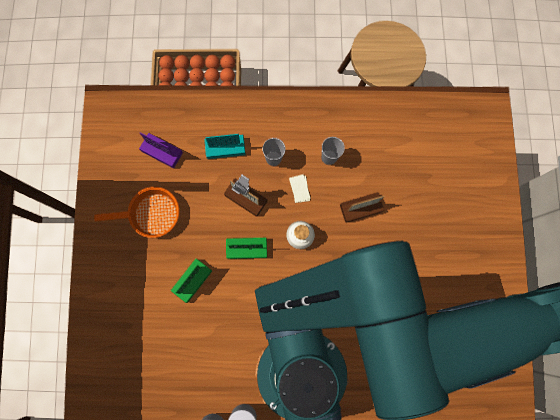

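The clip is on the brown tally card at scene (330,210) / top (242,188). The unmarked card is at scene (182,240) / top (365,205), with the salt pot between them. I'll fit both stand poses from silhouettes.

```bash
cat >> h.py <<'E'
def boxpts(x,y,yaw,clip=False):
    c,s=np.cos(yaw),np.sin(yaw); R=np.array([[c,-s],[s,c]])
    def b(hx,hy,z0,z1):
        q=np.array([[i*hx,j*hy] for i,j in[(-1,-1),(1,-1),(1,1),(-1,1)]])@R.T+[x,y]
        return np.vstack([np.c_[q,np.full(4,z0)],np.c_[q,np.full(4,z1)]])
    return b(.032,.065,0,.032),b(.0015,.052,.032,.128)
def render(p,v,S=4):
    m=np.zeros((420*S,560*S),np.uint8)
    for b in boxpts(*v):
        q=((proj(p,b)+.5)*S).astype(np.int32); cv2.fillConvexPoly(m,cv2.convexHull(q),1)
    return m
def fitcard(views,v0,S=4):
    # views: (params, mask, ignoremask)
    big=[(p,cv2.resize(m.astype(np.uint8),None,fx=S,fy=S,interpolation=0),cv2.resize(g.astype(np.uint8),None,fx=S,fy=S,interpolation=0)) for p,m,g in views]
    def cost(v):
        t=0
        for p,m,g in big:
            r=render(p,v,S); k=g==0
            t+=((r!=m)&k).sum()/m.sum()
        return t
    from scipy.optimize import minimize
    best=None
    for a in np.arange(0,np.pi,np.pi/12):
        v=[v0[0],v0[1],a]
        r=minimize(cost,v,method='Nelder-Mead',options=dict(initial_simplex=[v,[v[0]+.02,v[1],a],[v[0],v[1]+.02,a],[v[0],v[1],a+.15]],maxiter=60))
        if best is None or r.fun<best.fun: best=r
    return best
E
python3 - <<'E'
from h import *
P={};M={}
for c in ['scene','top']:
    imaging.capture(c);P[c]=imaging.camera_params(c)
    for t in ['old_card','new_card','clip_hinge']:
        M[c,t]=imaging.silhouettes(c,t)
        print(c,t,[(np.round(d['rect']).tolist(),round(d['confidence'],2)) for d in M[c,t]][:5])
px={'old_card':{'scene':(325,236),'top':(246,196)},'new_card':{'scene':(183,240),'top':(362,206)}}
v0={'old_card':onz(P['top'],(246,196),.03),'new_card':onz(P['top'],(362,207),.03)}
for t in v0:
    V=[]
    for c in P:
        f=lambda d:np.hypot(d['rect'][0]+d['rect'][2]/2-px[t][c][0],d['rect'][1]+d['rect'][3]/2-px[t][c][1])
        if not M[c,t]: continue
        d=min(M[c,t],key=f)
        if f(d)>20: print('miss',t,c);continue
        g=np.zeros((420,560),bool)
        if M[c,'clip_hinge'] and t=='old_card': g=cv2.dilate(M[c,'clip_hinge'][0]['mask'].astype(np.uint8),np.ones((3,3)))>0
        V.append((P[c],d['mask'],g))
    r=fitcard(V,v0[t]); print(t,v0[t],r.x,r.fun)
    x,y,_=r.x
    for c in P: print(c,proj(P[c],[[x,y,.128],[x,y,.133]]).round(1).tolist())
print('clip',tri([(P['scene'],(330.1,213.6)),(P['top'],(240,187.7))]))
print('new',tri([(P['scene'],(180.6,220.3)),(P['top'],(367.8,199.1))]))
ha=[(326.4,203.3),(331.9,194.8)];hb=[(234.6,194.5),(247.2,178.6)]
for a in ha:
  for b in hb: print('handle',onz(P['scene'],a,.175),onz(P['top'],b,.175))
E
```

```text
scene old_card [([341.0, 145.0, 28.0, 55.0], 0.91), ([287.0, 175.0, 43.0, 44.0], 0.85), ([423.0, 237.0, 53.0, 52.0], 0.78), ([339.0, 253.0, 59.0, 55.0], 0.73), ([301.0, 208.0, 50.0, 54.0], 0.7)]
scene new_card [([156.0, 216.0, 53.0, 55.0], 0.81)]
scene clip_hinge [([322.0, 194.0, 19.0, 26.0], 0.64)]
top old_card [([204.0, 131.0, 42.0, 29.0], 0.95), ([222.0, 236.0, 46.0, 24.0], 0.91), ([140.0, 135.0, 42.0, 35.0], 0.86), ([170.0, 259.0, 39.0, 47.0], 0.78), ([226.0, 180.0, 39.0, 34.0], 0.6)]
top new_card [([339.0, 194.0, 46.0, 30.0], 0.85), ([232.0, 178.0, 16.0, 17.0], 0.49)]
top clip_hinge [([234.0, 174.0, 14.0, 21.0], 0.79), ([225.0, 178.0, 44.0, 37.0], 0.16)]
old_card [0.56568301 0.17728564 0.03      ] [ 0.56443625  0.17991379 -0.59363803] 0.12995915225146396
scene [[327.5, 212.5], [327.6, 211.0]]
top [[243.7, 189.5], [243.7, 189.1]]
new_card [ 0.52996963 -0.19785642  0.03      ] [ 0.53093919 -0.20010249  0.28944226] 0.1059684960461574
scene [[177.4, 220.9], [177.1, 219.5]]
top [[368.5, 200.5], [368.9, 200.1]]
clip [0.5695025  0.18861084 0.12751804]
new [ 0.53431779 -0.1942375   0.13244048]
handle [0.58304755 0.16952678 0.175     ] [0.5384035  0.20435383 0.175     ]
handle [0.58304755 0.16952678 0.175     ] [0.58667058 0.16770292 0.175     ]
handle [0.55245466 0.19150217 0.175     ] [0.5384035  0.20435383 0.175     ]
handle [0.55245466 0.19150217 0.175     ] [0.58667058 0.16770292 0.175     ]
```

{"api": "drive_tool", "payload": {
  "moves": [
    {"dp": [0.3,-0.245,-0.037],"spin": -0.3,"hand": 1},
    {"dp": [0.3,-0.245,-0.037],"spin": -0.3,"hand": 1},
    {"dp": [0.3,-0.245,-0.037],"spin": -0.3,"hand": 1},
    {"dp": [0.3,-0.245,-0.037],"spin": -0.3,"hand": 1},
    {"dp": [0.3,-0.245,-0.037],"spin": -0.3,"hand": 1},
    {"dp": [0.3,-0.245,-0.037],"spin": -0.3,"hand": 1},
    {"dp": [0.3,-0.245,-0.037],"spin": -0.3,"hand": 1},
    {"dp": [0.3,-0.245,-0.037],"spin": -0.3,"hand": 1},
    {"dp": [0.3,-0.245,-0.037],"spin": -0.3,"hand": 1},
    {"dp": [0.3,-0.245,-0.037],"spin": -0.3,"hand": 1}
  ],
  "newtons": 20
}}

```text
time_s: 2.5
ee_pos: [0.3822, -0.1494, 0.2904]
tool_rot: [0.943, 0.333, 0.0, 0.0]
contact_force: [0.4, -0.7, 0.6]
width: 0.0854
gripper_force: 0.0
```

{"api": "drive_tool", "payload": {
  "moves": [
    {"dp": [0.355,-0.145,0],"spin": -0.298,"hand": 1},
    {"dp": [0.355,-0.145,0],"spin": -0.298,"hand": 1},
    {"dp": [0.355,-0.145,0],"spin": -0.298,"hand": 1},
    {"dp": [0.355,-0.145,0],"spin": -0.298,"hand": 1},
    {"dp": [0.355,-0.145,0],"spin": -0.298,"hand": 1},
    {"dp": [0.355,-0.145,0],"spin": -0.298,"hand": 1},
    {"dp": [0.355,-0.145,0],"spin": -0.298,"hand": 1},
    {"dp": [0.355,-0.145,0],"spin": -0.298,"hand": 1},
    {"dp": [0.355,-0.145,0],"spin": -0.298,"hand": 1},
    {"dp": [0.355,-0.145,0],"spin": -0.298,"hand": 1}
  ]
}}

```text
time_s: 3.5
ee_pos: [0.5683, 0.1843, 0.2896]
tool_rot: [0.884, 0.468, -0.001, -0.0]
contact_force: [-0.2, -0.2, -0.2]
width: 0.0855
gripper_force: 0.0
```

Run:
```python
from h import *
s=arm.state(); print(s['ee_pos'],s['tool_rot'])
p=imaging.camera_params('wrist'); im=imaging.capture('wrist'); cv2.imwrite('pics/w1.png',im[:,:,::-1])
print('cam',ray(p,(280,210)))
for t,z in [('clip_hinge',.133),('handle_a',.175),('lip_a',.103),('old_card_top',.128)]:
    for d in imaging.mark_of('wrist',t): print(t,np.round(d['uv'],1),round(d['confidence'],2),onz(p,d['uv'],z).round(4))
for d in imaging.silhouettes('wrist','old_card'): print(d['rect'],d['confidence'])
print(proj(p,[[.5644,.18,.128],[.567,.187,.133]]))
```

```text
[0.56833139 0.18434699 0.28958629] [ 8.83699385e-01  4.68054541e-01 -5.84654417e-04 -2.48415236e-05]
cam (array([0.61253579, 0.2494056 , 0.41135761]), array([-0.16310152, -0.27490612, -0.94778604]))
clip_hinge [273.1 189.8] 0.84 [0.5695 0.1857 0.133 ]
handle_a [233.4 205.4] 0.73 [0.5475 0.2014 0.175 ]
handle_a [309.4 206.8] 0.56 [0.5897 0.1715 0.175 ]
handle_a [417.9 167.1] 0.49 [0.6629 0.1548 0.175 ]
lip_a [269.5 180.2] 0.6 [0.5671 0.1877 0.103 ]
lip_a [273.2 177.5] 0.56 [0.5711 0.1879 0.103 ]
lip_a [234.5 203.6] 0.44 [0.5295 0.1875 0.103 ]
old_card_top [118.7 307.5] 0.8 [0.3944 0.1719 0.128 ]
old_card_top [272.4 192.2] 0.32 [0.5671 0.1832 0.128 ]
[325.7, 0.0, 142.4, 86.2] 0.81
[0.6, 147.9, 51.2, 66.0] 0.79
[75.2, 194.5, 140.7, 126.3] 0.75
[240.8, 107.1, 63.7, 153.2] 0.56
[[271.83753867 197.18727599]
 [269.55439531 190.18742975]]
```

View pics/w1.png

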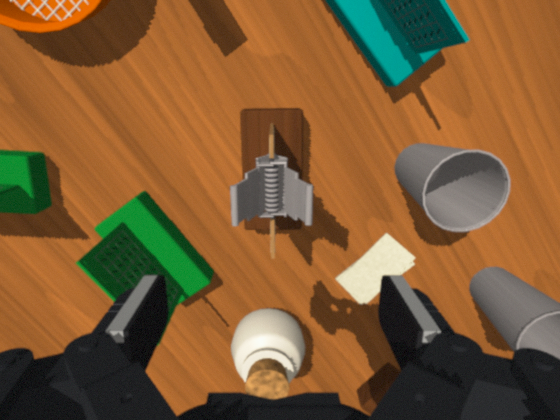

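{"api": "drive_tool", "payload": {
  "moves": [
    {"dp": [0.002,-0.0005,0.04],"spin": 0,"hand": 1},
    {"dp": [0.002,-0.0005,0.07],"spin": 0,"hand": 1},
    {"dp": [0.002,-0.0005,0.095],"spin": 0,"hand": 1},
    {"dp": [0.002,-0.0005,0.109],"spin": 0,"hand": 1},
    {"dp": [0.002,-0.0005,0.109],"spin": 0,"hand": 0.7},
    {"dp": [0.002,-0.0005,0.109],"spin": 0,"hand": 0.6}
  ],
  "newtons": 20
}}

```text
time_s: 4.4
ee_pos: [0.5687, 0.187, 0.182]
tool_rot: [0.884, 0.468, 0.0, 0.0]
contact_force: [0.5, -0.0, 0.1]
width: 0.0684
gripper_force: 0.0
```

Run:
```python
from h import *
s=arm.state(); print(s['ee_pos'],s['tool_rot'],s['width'],s['contact_force'])
p=imaging.camera_params('wrist'); im=imaging.capture('wrist'); cv2.imwrite('pics/w2.png',im[:,:,::-1])
for t,z in [('clip_hinge',.133),('handle_a',.175),('old_card_top',.128)]:
    for d in imaging.mark_of('wrist',t): print(t,np.round(d['uv'],1),round(d['confidence'],2),onz(p,d['uv'],z).round(4))
```

```text
[0.56870188 0.18704519 0.18200872] [8.83641270e-01 4.68164563e-01 2.07333344e-04 6.83896383e-05] 0.06844586680078638 [ 0.5407018  -0.01670354  0.12229029]
handle_a [336.5 291.9] 0.96 [0.5902 0.1734 0.175 ]
handle_a [209.3 294.6] 0.63 [0.5474 0.201  0.175 ]
old_card_top [272.3 226.9] 0.59 [0.5744 0.1957 0.128 ]
```

View pics/w2.png

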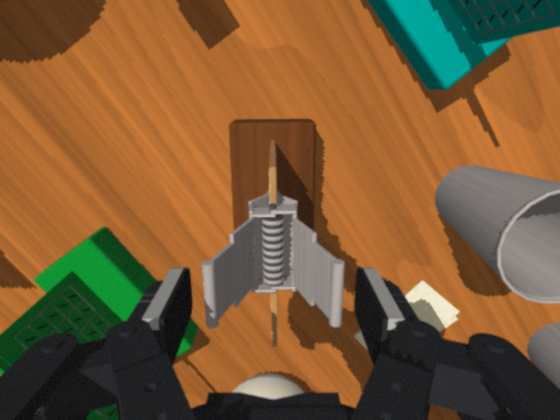

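{"api": "drive_tool", "payload": {
  "moves": [
    {"dp": [0,0,0],"hand": 0.3},
    {"dp": [0,0,0],"hand": 0.2},
    {"dp": [0,0,0],"hand": 0.05},
    {"dp": [0,0,0],"hand": -0.1},
    {"dp": [0,0,0],"hand": -0.25},
    {"dp": [0,0,0],"hand": -0.4},
    {"dp": [0,0,0],"hand": -0.6},
    {"dp": [0,0,0],"hand": -0.6},
    {"dp": [0,0,0],"hand": -0.6},
    {"dp": [0,0,0],"hand": -0.6}
  ],
  "newtons": 25
}}

```text
$.moves[0]: bad value
```

Run:
```python
from h import *
s=arm.state(); print(s['ee_pos'],s['tool_rot'],s['width'],s['contact_force'],s['gripper_force'])
im=imaging.capture('wrist'); cv2.imwrite('pics/w3.png',im[:,:,::-1])
```

```text
[0.56905588 0.18730536 0.18224987] [8.83594010e-01 4.68253174e-01 7.33239779e-04 2.30867407e-04] 0.0682541976583338 [ 0.69338037 -0.84406876 -0.70249356] 0.0
```

View pics/w3.png

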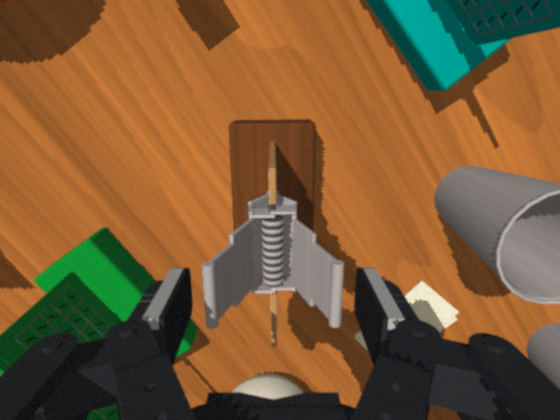

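The call was refused because the rows had no "spin", so the picture is unchanged: handles at (207,292) and (337,292), still inside the open pads. I'll repeat the call with spin.

{"api": "drive_tool", "payload": {
  "moves": [
    {"dp": [0,0,0],"spin": 0,"hand": 0.3},
    {"dp": [0,0,0],"spin": 0,"hand": 0.2},
    {"dp": [0,0,0],"spin": 0,"hand": 0.05},
    {"dp": [0,0,0],"spin": 0,"hand": -0.1},
    {"dp": [0,0,0],"spin": 0,"hand": -0.25},
    {"dp": [0,0,0],"spin": 0,"hand": -0.4},
    {"dp": [0,0,0],"spin": 0,"hand": -0.6},
    {"dp": [0,0,0],"spin": 0,"hand": -0.6},
    {"dp": [0,0,0],"spin": 0,"hand": -0.6},
    {"dp": [0,0,0],"spin": 0,"hand": -0.6}
  ],
  "newtons": 25
}}

```text
time_s: 5.65
ee_pos: [0.5699, 0.1876, 0.1834]
tool_rot: [0.884, 0.468, 0.002, 0.001]
contact_force: [-0.9, -0.2, 18.0]
width: 0.0231
gripper_force: 23.6
```

Run:
```python
from h import *
s=arm.state(); print(s['ee_pos'],s['tool_rot'],s['width'],s['contact_force'],s['gripper_force'])
im=imaging.capture('wrist'); cv2.imwrite('pics/w4.png',im[:,:,::-1])
```

```text
[0.56990483 0.18758212 0.18340821] [8.83539188e-01 4.68351876e-01 2.13629598e-03 6.78010937e-04] 0.023114063260300136 [-0.89501854 -0.17954245 18.01567587] 23.631544411182404
```

View pics/w4.png

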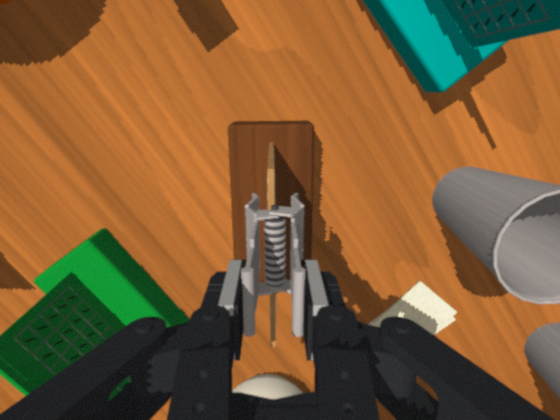

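The clip is squeezed open: handles upright at (250,300) and (297,300), width 23 mm, still astride the card. Now I'll lift it straight up.

{"api": "drive_tool", "payload": {
  "moves": [
    {"dp": [0,0,-0.003],"spin": 0,"hand": -0.6},
    {"dp": [0,0,-0.008],"spin": 0,"hand": -0.6},
    {"dp": [0,0,-0.018],"spin": 0,"hand": -0.6},
    {"dp": [0,0,-0.03],"spin": 0,"hand": -0.6},
    {"dp": [0,0,-0.045],"spin": 0,"hand": -0.6},
    {"dp": [0,0,-0.06],"spin": 0,"hand": -0.6},
    {"dp": [0,0,-0.08],"spin": 0,"hand": -0.6},
    {"dp": [0,0,-0.1],"spin": 0,"hand": -0.6},
    {"dp": [0,0,-0.11],"spin": 0,"hand": -0.6},
    {"dp": [0,0,-0.11],"spin": 0,"hand": -0.6}
  ]
}}

```text
time_s: 6.7
ee_pos: [0.5691, 0.1874, 0.2927]
tool_rot: [0.884, 0.468, 0.001, 0.0]
contact_force: [0.1, 0.6, -0.5]
width: 0.0232
gripper_force: 24.6
```

Run:
```python
from h import *
s=arm.state(); print(s['ee_pos'],s['tool_rot'],s['width'],s['contact_force'],s['gripper_force'])
im=imaging.capture('wrist'); cv2.imwrite('pics/w5.png',im[:,:,::-1])
```

```text
[0.56911711 0.18743802 0.29271108] [8.83543360e-01 4.68347954e-01 1.09859788e-03 3.44911171e-04] 0.023238699395793323 [ 0.09501027  0.60733912 -0.47584518] 24.565195441246033
```

View pics/w5.png

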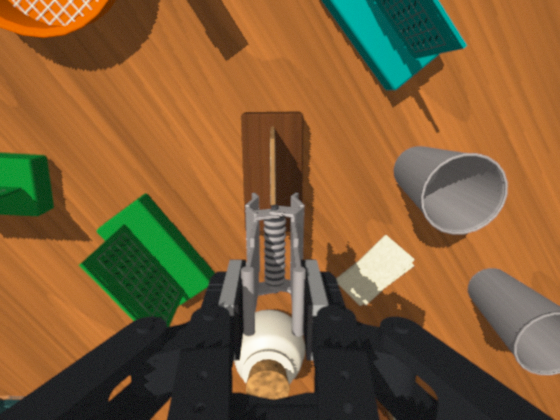

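The clip is held open, with the barrel at (275,250), and the old stand is undisturbed. Next I'll carry it over the new card.

{"api": "drive_tool", "payload": {
  "moves": [
    {"dp": [-0.017,0.009,0],"spin": -0.04,"hand": -0.6},
    {"dp": [-0.05,0.028,0],"spin": -0.13,"hand": -0.6},
    {"dp": [-0.088,0.048,0],"spin": -0.23,"hand": -0.6},
    {"dp": [-0.128,0.07,0],"spin": -0.34,"hand": -0.6},
    {"dp": [-0.17,0.093,0],"spin": -0.45,"hand": -0.6},
    {"dp": [-0.21,0.115,0],"spin": -0.56,"hand": -0.6},
    {"dp": [-0.25,0.137,0],"spin": -0.67,"hand": -0.6},
    {"dp": [-0.288,0.158,0],"spin": -0.77,"hand": -0.6},
    {"dp": [-0.322,0.177,0],"spin": -0.85,"hand": -0.6},
    {"dp": [-0.338,0.186,0],"spin": -0.885,"hand": -0.6}
  ]
}}

```text
time_s: 7.75
ee_pos: [0.532, -0.1996, 0.29]
tool_rot: [0.598, 0.802, -0.0, -0.001]
contact_force: [-0.0, 0.1, -0.3]
width: 0.0231
gripper_force: 24.6
```

{"api": "drive_tool", "payload": {
  "moves": [
    {"dp": [0,0,0],"spin": 0,"hand": -0.6},
    {"dp": [0,0,0],"spin": 0,"hand": -0.6},
    {"dp": [0,0,0],"spin": 0,"hand": -0.6}
  ]
}}

```text
time_s: 8.05
ee_pos: [0.5328, -0.1958, 0.2909]
tool_rot: [0.598, 0.802, 0.0, -0.0]
contact_force: [-0.2, 0.5, -0.6]
width: 0.023
gripper_force: 24.6
```

Run:
```python
from h import *
s=arm.state(); print(s['ee_pos'],s['tool_rot'],s['width'],s['gripper_force'])
p=imaging.camera_params('wrist'); im=imaging.capture('wrist'); cv2.imwrite('pics/w6.png',im[:,:,::-1])
for t,z in [('clip_hinge',s['ee_pos'][2]-.0504),('new_card_top',.128),('new_card',0)]:
    for d in imaging.mark_of('wrist',t): print(t,np.round(d['uv'],1),round(d['confidence'],2),onz(p,d['uv'],z).round(4))
def ends(v):
    x,y,a=v; n=np.array([-np.sin(a),np.cos(a)])*.052; return [[x+n[0],y+n[1],.128],[x,y,.128],[x-n[0],y-n[1],.128]]
print(proj(p,ends((.531,-.200,.289))).round(1).tolist())
```

```text
[ 0.53277514 -0.19576555  0.29094289] [ 5.97839166e-01  8.01615980e-01  5.45983857e-05 -3.86332258e-04] 0.02304070891050126 24.601421356201172
clip_hinge [275.1 249.1] 0.75 [ 0.5334 -0.1958  0.2405]
new_card_top [269.  195.1] 0.73 [ 0.5304 -0.2006  0.128 ]
new_card [269.9 165.6] 0.86 [ 0.5307 -0.2027  0.    ]
[[269.8, 129.3], [270.0, 194.6], [270.1, 253.1]]
```

View pics/w6.png

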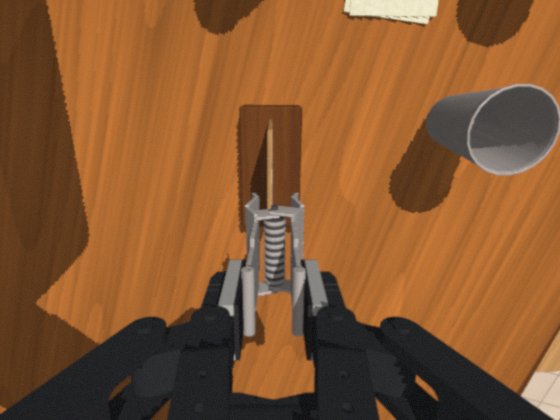

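The card edge is at column 270 (rows 121–208) and the clip's barrel is at column 275. Compared with the aligned lift picture, the card sits about 3 mm to tool -y. I'll correct that, go down to just above the edge and check there.

{"api": "drive_tool", "payload": {
  "moves": [
    {"dp": [0,-0.003,0.01],"spin": 0,"hand": -0.6},
    {"dp": [0,-0.003,0.03],"spin": 0,"hand": -0.6},
    {"dp": [0,-0.003,0.05],"spin": 0,"hand": -0.6},
    {"dp": [0,-0.003,0.065],"spin": 0,"hand": -0.6},
    {"dp": [0,-0.003,0.071],"spin": 0,"hand": -0.6},
    {"dp": [0,-0.003,0.071],"spin": 0,"hand": -0.6},
    {"dp": [0,-0.003,0.071],"spin": 0,"hand": -0.6}
  ]
}}

```text
time_s: 8.95
ee_pos: [0.5302, -0.1976, 0.221]
tool_rot: [0.598, 0.802, 0.0, 0.0]
contact_force: [0.1, -0.4, -0.9]
width: 0.0232
gripper_force: 24.6
```

Run:
```python
from h import *
s=arm.state(); print(s['ee_pos'],s['tool_rot'],s['width'],s['gripper_force'])
p=imaging.camera_params('wrist'); w=imaging.capture('wrist')
for t,z in [('clip_hinge',s['ee_pos'][2]-.0504),('new_card_top',.128),('lip_a',s['ee_pos'][2]-.0784)]:
    for d in imaging.mark_of('wrist',t): print(t,np.round(d['uv'],1),round(d['confidence'],2),onz(p,d['uv'],z).round(4))
q=imaging.camera_params('scene'); a=imaging.capture('scene')
for t in ['clip_hinge','lip_a','handle_a','new_card_top']: print(t,[(np.round(d['uv'],1).tolist(),round(d['confidence'],2)) for d in imaging.mark_of('scene',t)][:4])
e=s['ee_pos']; print(proj(q,[e-[0,0,.0504],[.5315,-.198,.128]]).round(1).tolist())
a=cv2.resize(a[150:290,110:270],None,fx=3,fy=3,interpolation=cv2.INTER_CUBIC)
w=cv2.resize(w[60:350,190:360],(246,420))
cv2.imwrite('pics/c7.png',np.hstack([a,w])[:,:,::-1])
```

```text
[ 0.53022102 -0.19760864  0.22100452] [5.97824148e-01 8.01627174e-01 4.65104973e-05 3.98550621e-04] 0.023236093770147667 24.615415334701538
new_card_top [275.7 223.7] 0.79 [ 0.5322 -0.1996  0.128 ]
lip_a [255.7 230.5] 0.73 [ 0.5204 -0.2018  0.1426]
lip_a [291.5 229.2] 0.67 [ 0.5404 -0.195   0.1426]
clip_hinge [([175.5, 212.5], 0.89)]
lip_a [([174.1, 212.0], 0.85), ([179.3, 219.2], 0.55)]
handle_a [([170.6, 191.1], 0.85), ([169.2, 195.1], 0.71)]
new_card_top [([178.9, 222.1], 0.84)]
[[175.8, 207.7], [178.2, 221.0]]
```

View pics/c7.png

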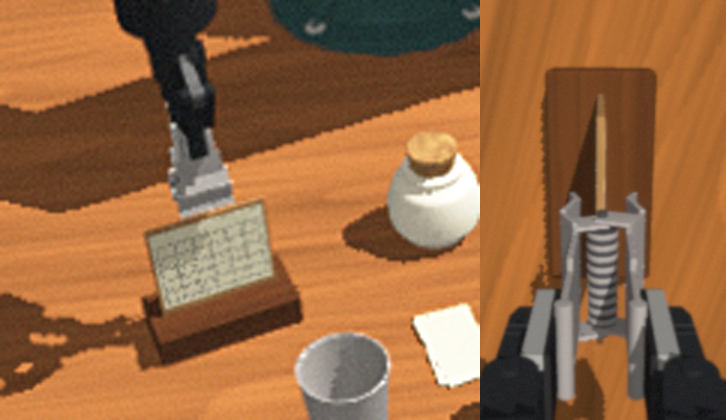

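Run:
```python
from h import *
e=arm.state()['ee_pos']; n=np.array([.958,.285,0]); t=np.array([-.285,.958,0]); z=np.array([0,0,1])
L={}
for s in(-1,1):
    L['lip',s]=[e-z*.0784+s*.0115*n+k*.023*t for k in(-1,0,1)]
    L['handle',s]=[e-z*.0024+s*.0095*n+k*.014*t for k in(-1,0,1)]
L['card',0]=[np.array([.5315,-.198,.128])+k*.052*t for k in(-1,0,1)]
for c in('scene','top','wrist'):
    p=imaging.camera_params(c)
    for k,v in L.items(): print(c,k,proj(p,v).round(1).tolist())
    if c=='scene': print('crop lip+',((proj(p,L['lip',1])-[110,150])*3).round().tolist(),'card',((proj(p,L['card',0])-[110,150])*3).round().tolist())
    if c=='wrist': print('crop',[((proj(p,L[k])-[190,60])*[246/170,420/290]+[480,0]).round().tolist() for k in L])
```

```text
scene ('lip', -1) [[167.4, 216.4], [176.2, 213.7], [185.0, 211.1]]
scene ('handle', -1) [[166.1, 191.8], [171.8, 190.2], [177.4, 188.6]]
scene ('lip', 1) [[169.9, 221.8], [178.8, 219.1], [187.7, 216.4]]
scene ('handle', 1) [[168.3, 196.2], [174.0, 194.6], [179.6, 193.0]]
scene ('card', 0) [[158.1, 227.2], [178.2, 221.0], [197.8, 215.0]]
crop lip+ [[180.0, 216.0], [207.0, 207.0], [233.0, 199.0]] card [[144.0, 232.0], [205.0, 213.0], [264.0, 195.0]]
top ('lip', -1) [[377.0, 201.3], [369.9, 203.4], [362.7, 205.5]]
top ('handle', -1) [[379.4, 196.1], [374.8, 197.5], [370.2, 198.8]]
top ('lip', 1) [[374.6, 194.2], [367.4, 196.3], [360.3, 198.4]]
top ('handle', 1) [[377.3, 189.9], [372.7, 191.3], [368.1, 192.6]]
top ('card', 0) [[383.8, 195.6], [367.8, 200.3], [351.7, 205.0]]
wrist ('lip', -1) [[254.8, 264.1], [254.2, 228.7], [253.5, 191.0]]
wrist ('handle', -1) [[250.5, 331.1], [249.8, 300.5], [249.1, 268.0]]
wrist ('lip', 1) [[292.7, 264.0], [293.3, 228.7], [294.0, 191.0]]
wrist ('handle', 1) [[297.9, 331.1], [298.7, 300.4], [299.4, 268.0]]
wrist ('card', 0) [[275.7, 294.7], [275.9, 221.6], [276.1, 137.5]]
crop [[[574.0, 296.0], [573.0, 244.0], [572.0, 190.0]], [[568.0, 393.0], [567.0, 348.0], [566.0, 301.0]], [[629.0, 296.0], [630.0, 244.0], [631.0, 190.0]], [[636.0, 393.0], [637.0, 348.0], [638.0, 301.0]], [[604.0, 340.0], [604.0, 234.0], [605.0, 112.0]]]
```

The projected model agrees with both views: lips at scene crop (180–233, ~210), card centred between the jaws. I'll descend the rest of the way, shifting 4 mm along the edge.

{"api": "drive_tool", "payload": {
  "moves": [
    {"dp": [0.004,0,0.003],"spin": 0,"hand": -0.6},
    {"dp": [0.004,0,0.008],"spin": 0,"hand": -0.6},
    {"dp": [0.004,0,0.014],"spin": 0,"hand": -0.6},
    {"dp": [0.004,0,0.02],"spin": 0,"hand": -0.6},
    {"dp": [0.004,0,0.026],"spin": 0,"hand": -0.6},
    {"dp": [0.004,0,0.03],"spin": 0,"hand": -0.6},
    {"dp": [0.004,0,0.0315],"spin": 0,"hand": -0.6},
    {"dp": [0.004,0,0.0315],"spin": 0,"hand": -0.6},
    {"dp": [0.004,0,0.0315],"spin": 0,"hand": -0.6},
    {"dp": [0.004,0,0.0315],"spin": 0,"hand": -0.6}
  ]
}}

```text
time_s: 10.4
ee_pos: [0.5289, -0.1939, 0.189]
tool_rot: [0.598, 0.802, 0.0, 0.0]
contact_force: [-0.3, -0.2, -0.5]
width: 0.0231
gripper_force: 24.6
```

Run:
```python
from h import *
s=arm.state(); print(s['ee_pos'],s['tool_rot'],s['width'],s['gripper_force'],s['contact_force'])
p=imaging.camera_params('wrist'); w=imaging.capture('wrist')
for t,z in [('clip_hinge',s['ee_pos'][2]-.0504),('new_card_top',.128),('lip_a',s['ee_pos'][2]-.0784)]:
    for d in imaging.mark_of('wrist',t): print(t,np.round(d['uv'],1),round(d['confidence'],2),onz(p,d['uv'],z).round(4))
a=imaging.capture('scene')
a=cv2.resize(a[170:290,130:230],None,fx=4,fy=4,interpolation=cv2.INTER_CUBIC)
w=cv2.resize(w[110:350,200:350],(300,480))
cv2.imwrite('pics/c8.png',np.hstack([a,w])[:,:,::-1])
```

```text
[ 0.52892005 -0.19391136  0.18899885] [5.97937909e-01 8.01542395e-01 3.02483240e-05 2.13512335e-04] 0.023143588333004332 24.615325927734375 [-0.2659606  -0.21703819 -0.52018497]
clip_hinge [271.6 248.5] 0.93 [ 0.5278 -0.1941  0.1386]
clip_hinge [272.1 191.3] 0.22 [ 0.5193 -0.1648  0.1386]
new_card_top [273.8 251.8] 0.57 [ 0.5308 -0.2003  0.128 ]
new_card_top [271.2 192.6] 0.32 [ 0.5199 -0.1685  0.128 ]
lip_a [296.  229.1] 0.74 [ 0.5415 -0.1904  0.1106]
lip_a [254.8 233.8] 0.7 [ 0.5191 -0.2002  0.1106]
```

View pics/c8.png

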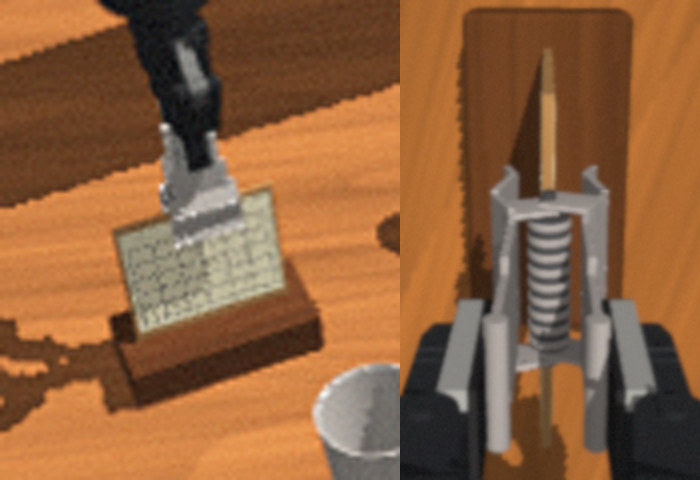

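The lips straddle the card: the edge is at crop column 548, midway between the jaws at 502 and 595. The lips are about 17 mm below the edge, near its middle, with no contact force. I'm handing it in.

```bash
python3 -c "
from workcell import arm
print(arm.job_done())"
```

```text
the job is handed in; nothing more can be done
None
```

I handed the job in with the gripper holding the clip squeezed open (23 mm over the handles) over the middle of the new card's top edge, the edge centred between the jaws and no contact force showing; the verdict was not reported back.

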